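# Gauge a valve body against the flip stop

### The job

Set the short valve body up for inspection: flip the stop down until it rests fully home on the fence, slide the valve body along the plate (do not lift it off) and hold it gently but firmly against both the fence and the stop for half a second (about 5 N, never above 15 N, so that the stop keeps its setting). Then let it go and flip the stop up again past upright, leaving the valve body flat on the plate, its long side flush with the fence and its end where the stop set it. Leave everything else alone.

Things in the scene. Friction and masses are not known exactly. Their poses are not given: they have to be found in the camera images.
- fixture: Gauging fixture fixed to the bench: a black base plate 175 x 420 x 12 mm with an aluminium fence (30 thick, 400 long, 45 mm high above the plate) along its side away from the robot. Origin on the bench, under the middle of the fence's front face; x points square away from the robot side into the fence (fence face at x = 0, plate reaches to x = -125 mm), y runs along the fence to the left, z up; plate top at z = 12 mm.
- fence: The fence itself; same origin and axes as the fixture.
- stop: Flip-stop carriage, dark steel, 44 mm wide along the fence, clamped on the fence's T-track by a star knob at its back. Only the clamp's friction holds it: it slips along the fence at about 22 N. Origin at plate-top height in the plane of the fence's front face, at mid-width of the flip arm; axes as the fixture's. The lowered arm's gauging face (towards the valve body) is at y = -9 mm.
- flip_hinge (a point): Hinge pin of the flip arm, parallel to the fence: 24 mm behind the fence face, 52 mm above the plate (64 mm above the bench).
- flip_tab (a point): Point on the arm where it is handled: mid-section of its free end, 66 mm from the hinge pin; the arm ends 81 mm from the pin. The arm is a plain steel bar 18 mm wide (along the fence) and 12 mm thick with a tongue 20 x 18 mm that hangs 42 mm below the bar, centred 40 mm from the pin, to 4 mm above the plate when down.
- flip (a joint): Angle of the flip arm, rad. 0: fully down, the bar level across the fence top, its free end towards the robot, 42 mm in front of the fence face at the tab point; grows as the free end rises; 1.57 upright; 1.92 leaning back at its end stop. A friction hinge (about 0.09 N m): it stays where it is left and does not fall home by itself.
- valve_mid (a point): Centre (half-way up, 23 mm above its underside) of the short valve body, the loose one on the base plate: a cream moulded bar 100 long (its y) x 32 wide (its x) x 16 mm high, with one round port 24 mm in diameter rising from the middle of its top to 46 mm above the underside; 0.14 to 0.28 kg, slippery moulding (friction on plate, fence and stop 0.2 to 0.3). z up. Seated, its centre is 16 mm in front of the fence face and 59 mm to the -y side of the stop's origin.
- valve_long: Bystander on the bench: longer valve body, 150 mm, two ports. Origin under its middle.
- gauge_block: Bystander on the left front corner of the base plate: steel gauge block 30 x 12 x 35 mm. Origin under its middle.
- loupe: Bystander: black loupe, 38 mm in diameter and high. Origin under its middle.
- tweezers: Bystander: steel tweezers 125 mm long. Origin at bench level in the middle.
- plug_gauge: Bystander: plug gauge with aluminium handle, 110 mm long, 12 mm thick. Origin under its middle.
- screw_cup: Bystander: black bowl 64 mm wide, 35 mm high. Origin under its middle.
- solvent: Bystander: white bottle 56 mm wide, 150 mm high. Origin under its middle.
Things that resemble listed ones, but are neither listed nor needed, are in the scene too. What is shaped like the part that bears valve_mid but orange, pink or turquoise is not meant.

How it is judged:
By the outcome, as a careful person would: the job done as asked, in the order asked, and still so for the second after the job is handed in, with the robot touching nothing.
It also fails if it takes over 72 s, if anything falls off the work surface, if the arm or the gripper's body presses on something with over 40 N, if the wrist force passes 120 N, or if a joint passes its speed limit or range.

### The arm

A 7-joint arm with a two-finger parallel gripper is mounted at the origin on the work surface. World frame = base frame: x ahead of the robot, y to its left, z up, the work surface at z = 0. Lengths are in m, angles in rad, forces in N, time in s.
With the tool pointing down it reaches from about 0.425 to 0.875 m from the base axis. Payload 4.7 kg.
Tool frame: the origin (TCP) lies at the very end of the fingers, on their centre line; the grasp point (between the pads) lies 19 mm behind it; z points along the fingers, y is the line along which they close (so a half turn about z gives the same grasp; the last joint's range is limited). The gripper opens to 87 mm and grips with 3 to 60 N. Pads are 19 mm wide; open, the fingers measure 117 mm over their backs; the gripper's body (75 mm by 190 mm) begins 51 mm behind the grasp point.
Start: joints at [-1.264, 0.321, -0.07, 1.45, 0.023, 1.371, -0.057], TCP at [0.188, 0.622, 0.223] pointing down, gripper open.
Joint ranges: [-2.86, 2.86], [-0.3, 2.09], [-1.38, 1.24], [0.06, 2.45], [-1.56, 4.7], [0.09, 2.05], [-2.69, 2.69]. Speed limits (rad/s): [2.57, 2.57, 3.14, 3.14, 3.14, 3.14, 3.14].

### API

Orientations are given as a rotation vector (axis times angle).
In Python, from bench import ctrl gives the robot as it stands.
- The arm moves only by the tool jog_arm, never from a script. Its argument "commands" is a list of rows, each a list of 7 numbers: the opening, from 0 (shut) to 1 (fully open), then the shift along the world's x, y, z scaled (see below), then the turn, a rotation vector about the world's x, y, z scaled (see below). A call has exactly 5 rows; each row is the pose to reach, as a shift and turn from the pose commanded when the call began; what a row does not reach only later rows make up. The controller multiplies each number of a shift by 0.5 m and each number of a turn by 30 degrees. A row lasts 1/12 s, in which the tool goes at most 41.7 mm and 7.16 degrees, less where a joint would pass 70% of its speed; a pose out of reach is approached as far as the arm can. A call with a number of a shift or a turn outside -1 to 1 is refused whole. A call with a gripper value outside its range is refused whole. The fingers move at their own pace and stop on an object; "grip_force" is the grip in N (left out, the last holds). Time passes only in rows, so rows that repeat a pose let the fingers close, or fill a call up. It gives the time, the measured TCP pose, the force, the opening and the grip force at its end, in the units of the state.
- ctrl.get_state(): the state, without advancing time (a new reading comes with each control period).
- ctrl.get_image(name): name is "scene" or "top" or "wrist"; returns a dict with "frame" (480x640x3 uint8, red, green, blue), "vfov" (degrees; the focal length in pixels is half the picture's height over the tangent of half this angle, whatever the lens; pixels are square), "cx", "cy" (the principal point, pixels), "camera_from_world" (4x4, takes a point from world to camera coordinates); the wrist camera has in their place "mount" (4x4, takes a point from camera to tool coordinates, whose origin is the TCP and whose axes are the flange's). Camera axes: x right, y down, z forward; pixel columns grow to the right and rows downward; lengths in m; the calibration is good to about 2 mm. The wrist camera is an equidistant fisheye: a pixel r from the principal point sees the ray r / f radians off the axis. A picture is of the moment at which its call begins: read the wrist's pose just before it. There is no depth.
- ctrl.close_job(): hands the job in; it is judged then, once.
The state is a dict: "time": time; "joint_positions": joint angles; "qd": joint speeds; "joint_torque": joint torques, N m; "position": TCP position; "tool_rot": TCP orientation; "ft_force": force on the tool from outside, world axes, zero at the start; "torque": the same for the moment, N m; "grip_width": opening from 0.0 (shut) to 1.0 (fully open); "grip_force": force on a finger pad.
Only numpy, scipy, OpenCV 4.12 (cv2) and the standard library are available. Lean on these libraries where they do the work, as an engineer would, in place of code of your own. Each camera call takes 0.05 s, during which the arm holds its last target. There are 200 camera calls.

## Working session

There is one attempt and no reset: what is moved stays moved. The work goes in short steps, Python scripts to look and compute and a tool call to move; the robot and the scene stay as the last step left them, time stands still between calls to the robot, and variables do not carry over. Pictures are saved under pics/ and viewed, at most 10 in all, crops included, and the job is handed in when it is done.

Besides the shell and the picture viewer there is one more tool, called after "Request:" as name(argument=value, ...), one argument or row to a line, values as JSON. jog_arm: Moves the arm, as the interface text tells. Shifts and turns lie within -1 to 1; 1 stands for 0.5 m of shift or 30 degrees of turn. Its arguments: {"type":"object","properties":{"commands":{"type":"array","items":{"type":"array","items":{"type":"number","minimum":-1,"maximum":1}}},"grip_force":{"type":"number"}},"required":["commands"]}

```bash
mkdir -p pics; ls
python3 - <<'E'
from bench import ctrl
import cv2,numpy as np
s=ctrl.get_state();print(s)
for n in("top","scene"):
    i=ctrl.get_image(n);cv2.imwrite(f"pics/{n}0.png",i["frame"][:,:,::-1]);print(n,i["vfov"],i["cx"],i["cy"],np.array(i["camera_from_world"]).round(4).tolist())
E
```

```text
pics
{'time': 0.0, 'joint_positions': array([-1.26393851,  0.3218305 , -0.07008307,  1.45166017,  0.02262793,
        1.37079594, -0.05693165]), 'qd': array([ 0.00024587,  0.00131771,  0.00072551,  0.00186012,  0.00074517,
       -0.00123206,  0.00140258]), 'joint_torque': array([-6.22184853e-04, -4.91273260e+01, -4.04549316e-01, -3.12549520e+01,
       -6.40135864e-02,  4.32283350e-02,  1.61932353e-04]), 'position': array([0.18748652, 0.62180213, 0.22146408]), 'tool_rot': array([-4.58195830e-01, -3.10784300e+00,  2.98568437e-03]), 'ft_force': array([-0.17380972,  0.15900532, -0.26803819]), 'torque': array([0.02798019, 0.05328312, 0.04187191]), 'grip_force': 0.0, 'grip_width': 1.0057313712289677}
top 51.3723040086796 318.15218248157373 231.59070794441666 [[-0.0129, -0.9998, -0.0124, -0.0082], [-0.9932, 0.0142, -0.1154, 0.4526], [0.1156, 0.0108, -0.9932, 1.2834], [0.0, 0.0, 0.0, 1.0]]
scene 48.12275190921822 314.9178691196479 241.90180979950392 [[-0.8221, 0.5691, -0.0127, 0.3974], [0.349, 0.4863, -0.8011, -0.0735], [-0.4498, -0.663, -0.5984, 1.6737], [0.0, 0.0, 0.0, 1.0]]
```

View pics/top0.png

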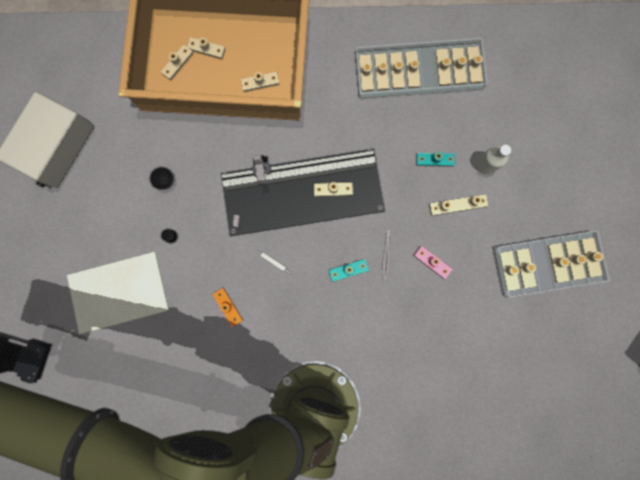

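View pics/scene0.png

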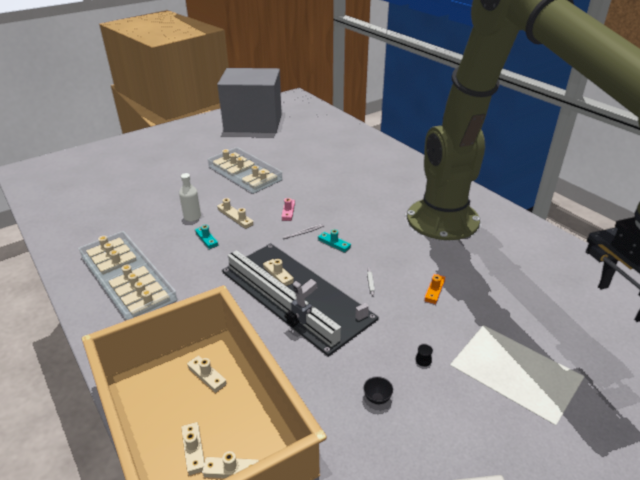

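Top view: the fixture spans about (221–384, 150–235), with the stop at (261,168) on the fence. Cream parts are at (333,188) on the plate, (459,205) with two ports, and others in the trays and the box. Only (333,188) is loose on the plate with one port, so it fits; the turquoise, pink and orange ones are excluded. I'll confirm this in an enlarged crop.

Run:
```python
import cv2
a=cv2.imread("pics/top0.png")[140:245,212:396]
b=cv2.imread("pics/scene0.png")[235:355,215:385]
cv2.imwrite("pics/c1.png",cv2.resize(a,None,fx=4.3,fy=4.3,interpolation=cv2.INTER_CUBIC))
cv2.imwrite("pics/c2.png",cv2.resize(b,None,fx=4.5,fy=4.5,interpolation=cv2.INTER_CUBIC))
```

```text
(no output)
```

View pics/c1.png

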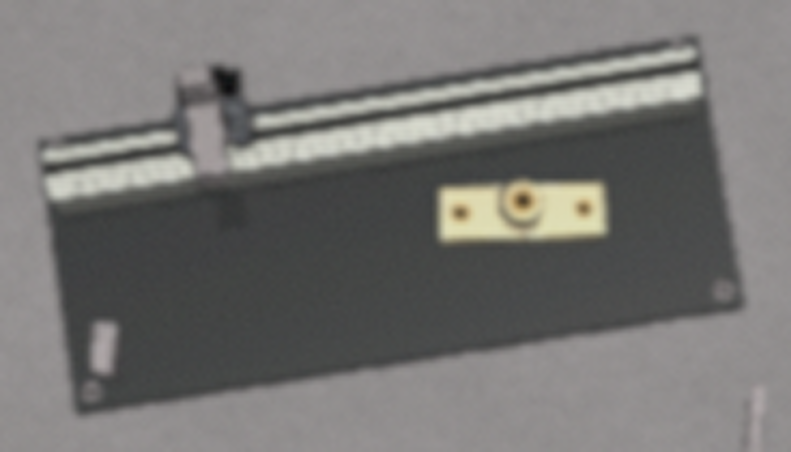

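View pics/c2.png

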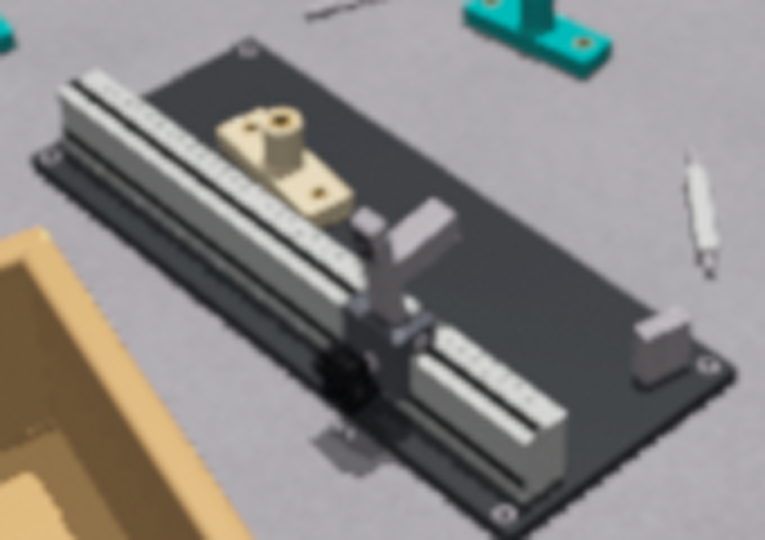

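The crops confirm it: the valve body is at crop (522,212), with one port, cream and on the plate. The stop arm is raised, with its tongue towards the robot. Next I fit the poses.

```bash
cat > h.py <<'E'
import numpy as np,cv2
from scipy.optimize import least_squares
CAM={"top":(51.3723040086796,318.15218,231.5907,[[-0.0129,-0.9998,-0.0124,-0.0082],[-0.9932,0.0142,-0.1154,0.4526],[0.1156,0.0108,-0.9932,1.2834]]),
"scene":(48.12275190921822,314.91787,241.9018,[[-0.8221,0.5691,-0.0127,0.3974],[0.349,0.4863,-0.8011,-0.0735],[-0.4498,-0.663,-0.5984,1.6737]])}
def proj(n,p):
    v,cx,cy,T=CAM[n];T=np.array(T);f=240/np.tan(np.radians(v/2))
    c=np.atleast_2d(p)@T[:,:3].T+T[:,3];return c[:,:2]/c[:,2:]*f+[cx,cy]
def pose(P,p):
    x,y,a=P;p=np.atleast_2d(p);c,s=np.cos(a),np.sin(a)
    return np.c_[x+c*p[:,0]-s*p[:,1],y+s*p[:,0]+c*p[:,1],p[:,2]]
def fit(obs,g):
    # obs: (cam, local xyz, pixel)
    f=lambda P:np.concatenate([(proj(n,pose(P,l))-px).ravel() for n,l,px in obs])
    r=least_squares(f,g,loss="soft_l1",f_scale=.7);return r.x,f(r.x).reshape(-1,2)
t=lambda u,v:np.array([212+u/4.3,140+v/4.3])
s=lambda u,v:np.array([215+u/4.5,235+v/4.5])
E
cat > fit.py <<'E'
from h import *
z=.012;Z=.057
o=[("top",(-.125,.21,z),t(77,413)),("top",(-.125,-.21,z),t(745,308)),("top",(.05,-.21,z),t(697,36)),("top",(.05,.21,z),t(38,143)),
("top",(0,.2,Z),t(49,202)),("top",(0,-.2,Z),t(704,100)),
("scene",(-.125,-.21,z),s(250,38)),("scene",(.05,-.21,z),s(33,160)),("scene",(.05,.21,z),s(503,543)),("scene",(-.125,.21,z),s(738,375)),
("scene",(0,-.2,Z),s(95,69)),("scene",(.03,-.2,Z),s(60,90)),("scene",(0,.2,Z),s(568,408)),("scene",(.03,.2,Z),s(532,436))]
F,r=fit(o,[.75,0,0]);print("fixture",F.round(4),np.degrees(F[2]));print(r.round(1).tolist())
h=.028
o=[("top",(.016,.05,h),t(438,187)),("top",(.016,-.05,h),t(605,182)),("top",(0,0,.058),t(522,201)),("scene",(0,0,.058),s(284,121)),("top",(-.016,.05,h),t(440,240)),("top",(-.016,-.05,h),t(607,234))]
V,r=fit(o,[.65,-.05,0]);print("valve",V.round(4),np.degrees(V[2]));print(r.round(1).tolist())
c,sn=np.cos(F[2]),np.sin(F[2]);d=V[:2]-F[:2];print("valve in fix",c*d[0]+sn*d[1],-sn*d[0]+c*d[1])
# stop: tongue bottom corners: arm coordinate along bar 30..50, depth below hinge 48; carriage edges
def armpt(th,ys,r,dep,w): # fixture coords
    return (.024-r*np.cos(th)-dep*np.sin(th),ys+w,.064+r*np.sin(th)-dep*np.cos(th))
for ys in (.09,.1,.11):
  for th in (1.57,1.75,1.92):
    P=[armpt(th,ys,r,d,w) for r,d,w in((.081,0,0),(.05,.048,0),(.03,.048,0))]
    print(ys,th,"top",((proj("top",pose(F,P))-[212,140])*4.3).round().tolist(),"scene",((proj("scene",pose(F,P))-[215,235])*4.5).round().tolist())
E
python3 fit.py
```

```text
fixture [0.5987 0.0327 0.1459] 8.359670284194044
[[-0.7, 0.4], [-0.1, -0.2], [-0.2, -0.2], [-0.6, -0.5], [-0.3, -0.2], [-0.6, -0.8], [0.3, -1.8], [-0.9, -2.3], [1.5, -2.8], [0.4, -3.1], [0.6, -1.3], [-0.6, -1.2], [-0.3, -0.0], [-1.6, 0.4]]
valve [ 0.5649 -0.0557  0.0187] 1.0702632228125206
[[0.3, 0.3], [-0.8, 0.2], [0.0, 0.0], [-0.8, -1.0], [0.2, -0.2], [-0.8, -0.0]]
valve in fix -0.04625879913183613 -0.08255280311942821
0.09 1.57 top [[203.0, 97.0], [222.0, 191.0], [226.0, 198.0]] scene [[383.0, 196.0], [452.0, 200.0], [453.0, 228.0]]
0.09 1.75 top [[200.0, 73.0], [218.0, 172.0], [223.0, 185.0]] scene [[361.0, 211.0], [438.0, 197.0], [444.0, 222.0]]
0.09 1.92 top [[197.0, 52.0], [214.0, 152.0], [220.0, 171.0]] scene [[342.0, 228.0], [424.0, 197.0], [434.0, 219.0]]
0.1 1.57 top [[186.0, 100.0], [205.0, 194.0], [209.0, 201.0]] scene [[396.0, 205.0], [465.0, 209.0], [466.0, 237.0]]
0.1 1.75 top [[182.0, 76.0], [201.0, 174.0], [206.0, 188.0]] scene [[374.0, 220.0], [452.0, 206.0], [457.0, 231.0]]
0.1 1.92 top [[180.0, 55.0], [197.0, 155.0], [203.0, 174.0]] scene [[355.0, 238.0], [437.0, 207.0], [447.0, 228.0]]
0.11 1.57 top [[168.0, 103.0], [188.0, 197.0], [192.0, 204.0]] scene [[409.0, 215.0], [478.0, 218.0], [479.0, 246.0]]
0.11 1.75 top [[165.0, 79.0], [183.0, 177.0], [189.0, 190.0]] scene [[388.0, 230.0], [465.0, 215.0], [470.0, 240.0]]
0.11 1.92 top [[162.0, 58.0], [180.0, 158.0], [186.0, 176.0]] scene [[368.0, 248.0], [450.0, 216.0], [460.0, 237.0]]
```

Request:
jog_arm(
  commands=[
    [0, 0.056, -0.057, 0.02, 0, 0, 0.168],
    [0, 0.111, -0.114, 0.04, 0, 0, 0.335],
    [0, 0.167, -0.172, 0.06, 0, 0, 0.503],
    [0, 0.222, -0.229, 0.08, 0, 0, 0.67],
    [0, 0.278, -0.286, 0.08, 0, 0, 0.838],
  ],
  grip_force=10,
)

```text
time: 0.52
position: [0.3281, 0.4785, 0.2645]
tool_rot: [-0.236, 3.131, 0.004]
ft_force: [0.7, 1.1, 0.8]
grip_width: 0.705
grip_force: 0.0
```

Request:
jog_arm(
  commands=[
    [0, 0.056, -0.057, 0, 0, 0, 0],
    [0, 0.111, -0.114, 0, 0, 0, 0],
    [0, 0.167, -0.172, 0, 0, 0, 0],
    [0, 0.222, -0.229, 0, 0, 0, 0],
    [0, 0.278, -0.286, 0, 0, 0, 0],
  ],
)

```text
time: 0.93
position: [0.4665, 0.3345, 0.2623]
tool_rot: [0.229, -3.133, 0.0]
ft_force: [0.5, 1.1, 0.1]
grip_width: 0.33
grip_force: 0.0
```

Request:
jog_arm(
  commands=[
    [0, 0.056, -0.057, 0, 0, 0, 0],
    [0, 0.111, -0.114, 0, 0, 0, 0],
    [0, 0.167, -0.172, 0, 0, 0, 0],
    [0, 0.222, -0.229, 0, 0, 0, 0],
    [0, 0.278, -0.286, 0, 0, 0, 0],
  ],
)

```text
time: 1.35
position: [0.6054, 0.1917, 0.2623]
tool_rot: [0.229, -3.133, -0.0]
ft_force: [-0.1, 0.1, -0.2]
grip_width: 0.021
grip_force: 0.0
```

Run:
```python
from bench import ctrl
import cv2
s=ctrl.get_state();i=ctrl.get_image("wrist");print(s["time"],s["position"],s["tool_rot"],s["ft_force"])
cv2.imwrite("pics/w1.png",i["frame"][:,:,::-1]);print({k:v for k,v in i.items() if k!="frame"})
```

```text
1.35 [0.60543619 0.19174765 0.26225304] [ 2.29380793e-01 -3.13270853e+00 -7.90615143e-05] [-0.07442796  0.14164394 -0.15008676]
{'vfov': 65.70646984690485, 'cx': 317.75445329084937, 'cy': 240.8449777288032, 'mount': array([[-5.77481963e-04, -9.71079498e-01, -2.38755681e-01,
         6.46424204e-02],
       [ 9.99999819e-01, -6.01076261e-04,  2.60139363e-05,
         1.03762617e-03],
       [-1.68771972e-04, -2.38755623e-01,  9.71079669e-01,
        -1.61873027e-01],
       [ 0.00000000e+00,  0.00000000e+00,  0.00000000e+00,
         1.00000000e+00]])}
```

View pics/w1.png

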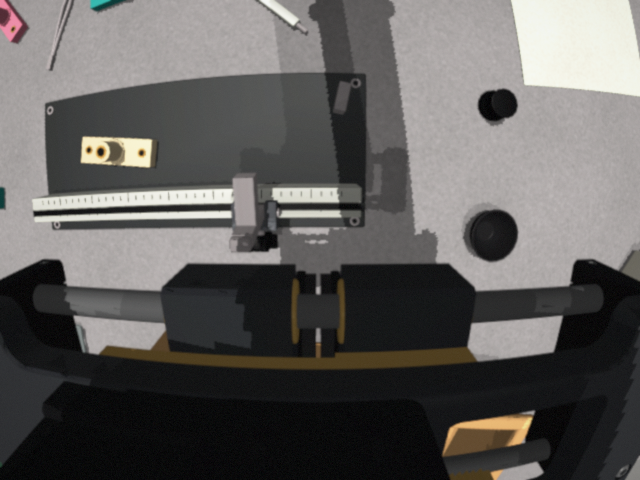

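Wrist view: plate corners (47,103) and (366,74), valve with port top (101,152), stop arm at (233–257, 174–248). I'll refit with these.

```bash
cat > w.py <<'E'
from h import *
from scipy.spatial.transform import Rotation as Ro
M=np.array([[-5.77481963e-04,-9.71079498e-01,-2.38755681e-01,6.46424204e-02],[9.99999819e-01,-6.01076261e-04,2.60139363e-05,1.03762617e-03],[-1.68771972e-04,-2.38755623e-01,9.71079669e-01,-1.61873027e-01],[0,0,0,1]])
def wproj(pos,rot,p):
    T=np.eye(4);T[:3,:3]=Ro.from_rotvec(rot).as_matrix();T[:3,3]=pos
    C=np.linalg.inv(T@M);c=np.atleast_2d(p)@C[:3,:3].T+C[:3,3]
    f=240/np.tan(np.radians(65.70646984690485/2));r=np.linalg.norm(c[:,:2],axis=1)
    return c[:,:2]/r[:,None]*(f*np.arctan2(r,c[:,2]))[:,None]+[317.75445,240.84498]
P1=([.60543619,.19174765,.26225304],[.229380793,-3.13270853,-7.9e-5])
import h
_o=h.proj
h.proj=lambda n,p:wproj(*P1,p) if n=="w1" else _o(n,p)
def armpt(th,ys,r,dep,w): return (.024-r*np.cos(th)-dep*np.sin(th),ys+w,.064+r*np.sin(th)-dep*np.cos(th))
E
python3 - <<'E'
from w import *
z=.012;Z=.057
o=[("w1",l,np.array(p)) for l,p in [((-.125,-.21,z),(47,103)),((-.125,.21,z),(366,74)),((0,-.2,Z),(33,198)),((.03,-.2,Z),(34,222)),((0,.2,Z),(361,184)),((.05,.21,z),(364,226))]]
F,r=fit(o,[.6,.03,.146]);print("F",F.round(4),r.round(1).tolist())
o=[("w1",l,np.array(p)) for l,p in [((.016,.05,.028),(155,167)),((-.016,.05,.028),(157,139)),((-.016,-.05,.028),(83,136)),((.016,-.05,.028),(81,163)),((0,0,.058),(101,152))]]
V,r=fit(o,[.565,-.055,0.02]);print("V",V.round(4),r.round(1).tolist())
for ys in(.085,.095,.105):
  for th in(1.57,1.75,1.92):
    print(ys,th,wproj(*P1,pose(F,[armpt(th,ys,r,d,w) for r,d,w in((.081,-.006,-.009),(.081,-.006,.009),(.05,.048,-.009),(.05,.048,.009),(.03,.048,0))])).round().tolist())
import cv2
a=cv2.imread("pics/w1.png")[165:260,215:300];cv2.imwrite("pics/c3.png",cv2.resize(a,None,fx=6,fy=6,interpolation=cv2.INTER_CUBIC))
E
```

```text
F [0.5985 0.0335 0.1493] [[-3.4, -0.4], [-0.2, -2.4], [-1.7, 0.3], [0.0, -0.2], [0.5, 2.0], [0.8, 0.2]]
V [ 0.5649 -0.052   0.024 ] [[-3.6, 0.1], [-3.5, 0.0], [0.5, 0.7], [1.1, -0.3], [1.4, -0.3]]
0.085 1.57 [[216.0, 236.0], [238.0, 236.0], [223.0, 166.0], [243.0, 165.0], [238.0, 164.0]]
0.085 1.75 [[218.0, 253.0], [240.0, 253.0], [221.0, 178.0], [242.0, 177.0], [236.0, 172.0]]
0.085 1.92 [[221.0, 266.0], [242.0, 266.0], [219.0, 191.0], [241.0, 190.0], [235.0, 180.0]]
0.095 1.57 [[228.0, 236.0], [250.0, 236.0], [234.0, 165.0], [255.0, 165.0], [249.0, 164.0]]
0.095 1.75 [[230.0, 253.0], [252.0, 253.0], [232.0, 177.0], [254.0, 177.0], [247.0, 171.0]]
0.095 1.92 [[232.0, 266.0], [254.0, 266.0], [231.0, 190.0], [253.0, 190.0], [246.0, 180.0]]
0.105 1.57 [[240.0, 236.0], [263.0, 236.0], [245.0, 165.0], [267.0, 164.0], [260.0, 164.0]]
0.105 1.75 [[242.0, 253.0], [264.0, 253.0], [244.0, 177.0], [266.0, 176.0], [258.0, 171.0]]
0.105 1.92 [[244.0, 266.0], [266.0, 267.0], [243.0, 190.0], [265.0, 190.0], [257.0, 180.0]]
```

View pics/c3.png

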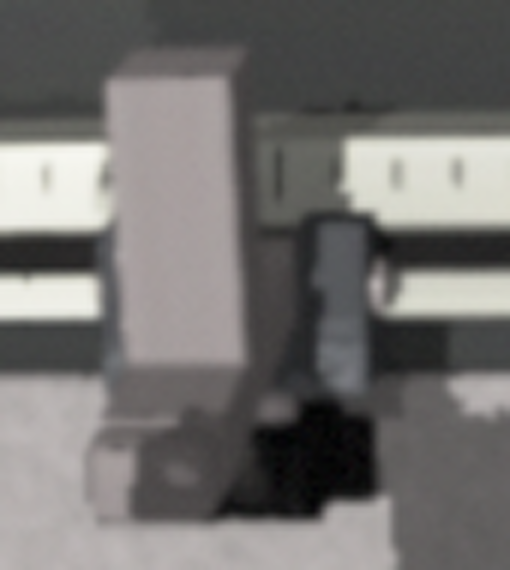

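Request:
jog_arm(
  commands=[
    [0, 0.054, -0.054, 0, 0, 0, 0],
    [0, 0.107, -0.107, 0, 0, 0, 0],
    [0, 0.107, -0.107, -0.08, 0, 0, 0],
    [0, 0.107, -0.107, -0.16, 0, 0, 0],
    [0, 0.107, -0.107, -0.24, 0, 0, 0],
  ],
)

```text
time: 1.82
position: [0.6587, 0.139, 0.1413]
tool_rot: [-0.226, 3.132, 0.0]
ft_force: [0.8, 0.5, -0.6]
grip_width: 0.008
grip_force: 0.0
```

Request:
jog_arm(
  commands=[
    [0, 0, 0, -0.03, 0, 0, 0],
    [0, 0, 0, -0.062, 0, 0, 0],
    [0, 0, 0, -0.062, 0, 0, 0],
    [0, -0.01, -0.0015, -0.062, 0, 0, 0],
    [0, -0.02, -0.003, -0.062, 0, 0, 0],
  ],
)

```text
time: 2.23
position: [0.6484, 0.1385, 0.1126]
tool_rot: [-0.229, 3.132, 0.0]
ft_force: [0.0, 0.2, -0.1]
grip_width: 0.005
grip_force: 0.0
```

Request:
jog_arm(
  commands=[
    [0, -0.016, -0.0023, 0, 0, 0, 0],
    [0, -0.032, -0.0047, 0, 0, 0, 0],
    [0, -0.0485, -0.007, 0, 0, 0, 0],
    [0, -0.065, -0.0097, 0, 0, 0, 0],
    [0, -0.082, -0.012, -0.003, 0, 0, 0],
  ],
)

```text
time: 2.65
position: [0.6073, 0.1325, 0.1115]
tool_rot: [-0.229, 3.13, 0.001]
ft_force: [1.7, -0.1, 1.5]
grip_width: 0.006
grip_force: 1.1
```

Request:
jog_arm(
  commands=[
    [0, -0.0204, -0.003, -0.007, 0, 0, 0],
    [0, -0.0374, -0.0055, -0.018, 0, 0, 0],
    [0, -0.0518, -0.0077, -0.032, 0, 0, 0],
    [0, -0.0639, -0.0095, -0.05, 0, 0, 0],
    [0, -0.0702, -0.0104, -0.066, 0, 0, 0],
  ],
)

```text
time: 3.07
position: [0.5708, 0.1271, 0.0763]
tool_rot: [0.229, -3.133, -0.0]
ft_force: [1.2, 0.7, 1.1]
grip_width: 0.007
grip_force: 0.8
```

Request:
jog_arm(
  commands=[
    [0, -0.003, -0.0005, -0.004, 0, 0, 0],
    [0, -0.0034, -0.0005, -0.008, 0, 0, 0],
    [0, -0.0034, -0.0005, -0.012, 0, 0, 0],
    [0, -0.0034, -0.0005, -0.016, 0, 0, 0],
    [0, -0.0034, -0.0005, -0.016, 0, 0, 0],
  ],
)

```text
time: 3.48
position: [0.5703, 0.1268, 0.0703]
tool_rot: [0.229, -3.132, -0.0]
ft_force: [-3.4, -0.2, 8.1]
grip_width: 0.005
grip_force: 4.4
```

Request:
jog_arm(
  commands=[
    [0.1, 0, 0, 0.07, 0, 0, 0],
    [0.55, 0, -0.04, 0.11, 0, 0, 0],
    [0.55, 0, -0.11, 0.12, 0, 0, -0.08],
    [0.55, -0.005, -0.18, 0.12, 0, 0, -0.16],
    [0.55, -0.01, -0.25, 0.12, 0, 0, -0.24],
  ],
)

```text
time: 3.9
position: [0.566, 0.0008, 0.1299]
tool_rot: [-0.031, 3.14, 0.0]
ft_force: [0.0, -0.4, -0.6]
grip_width: 0.298
grip_force: 0.0
```

Request:
jog_arm(
  commands=[
    [0.55, 0, -0.05, 0, 0, 0, 0],
    [0.55, 0, -0.1, 0, 0, 0, 0],
    [0.55, 0, -0.112, 0, 0, 0, 0],
    [0.55, 0, -0.112, 0, 0, 0, 0],
    [0.55, 0, -0.112, 0, 0, 0, 0],
  ],
)

```text
time: 4.32
position: [0.5655, -0.0531, 0.1289]
tool_rot: [0.032, -3.141, -0.001]
ft_force: [0.3, 0.8, -0.4]
grip_width: 0.541
grip_force: 0.0
```

Run:
```python
from bench import ctrl
import cv2
s=ctrl.get_state();i=ctrl.get_image("wrist");print(s["time"],s["position"],s["tool_rot"],s["ft_force"])
cv2.imwrite("pics/w2.png",i["frame"][:,:,::-1])
```

```text
4.3167 [ 0.56550334 -0.05313841  0.1288886 ] [ 3.19470188e-02 -3.14123012e+00 -1.40765572e-03] [ 0.3257589   0.80571012 -0.35645839]
```

View pics/w2.png

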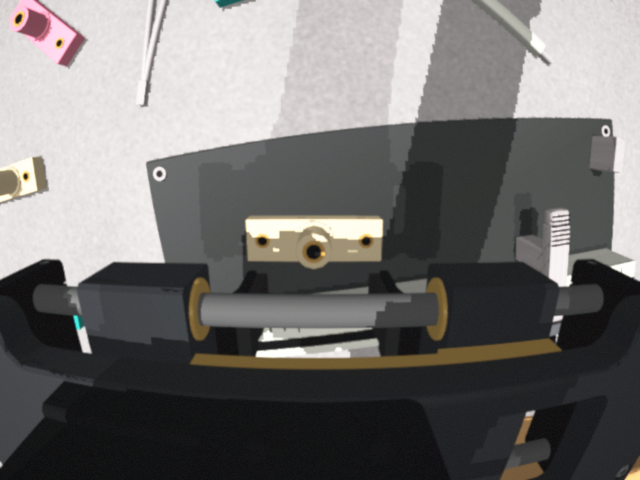

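The port top is centred at (314,250), and the bar's front corners are at (247,217) and (382,217), so it is square to the tool. The stop arm is lowered, at (557,240).

Run:
```python
from w import *
P=([.5655,-.0531,.1289],[.0319,-3.1412,-.0014])
h.proj=lambda n,p:wproj(*P,p)
o=[("w",l,np.array(p)) for l,p in [((0,0,.058),(314,250)),((-.016,.05,.028),(382,217)),((-.016,-.05,.028),(247,217))]]
V,r=fit(o,[.565,-.055,0.02]);print(V.round(4),r.round(1).tolist())
F=[.5986,.0331,.147]
for ys in(.09,.095,.1):print(ys,wproj(*P,pose(F,[(-.057,ys-.009,.07),(-.057,ys+.009,.07),(-.057,ys-.009,.058)])).round().tolist())
print(wproj(*P,pose(F,[(-.125,-.21,.012),(-.125,.21,.012)])))
```

```text
[ 0.5638 -0.0545  0.0191] [[0.0, -0.5], [1.3, 0.3], [-1.4, 0.3]]
0.09 [[546.0, 210.0], [566.0, 208.0], [537.0, 207.0]]
0.095 [[552.0, 210.0], [571.0, 207.0], [543.0, 207.0]]
0.1 [[557.0, 209.0], [576.0, 207.0], [548.0, 206.0]]
[[143.46006444 160.47367403]
 [612.21242675 117.09511949]]
```

Request:
jog_arm(
  commands=[
    [0.55, -0.0034, -0.003, -0.06, 0, 0, 0],
    [0.55, -0.0034, -0.003, -0.12, 0, 0, 0],
    [0.55, -0.0034, -0.003, -0.16, 0, 0, 0],
    [0.55, -0.0034, -0.003, -0.192, 0, 0, 0],
    [0.55, -0.0034, -0.003, -0.192, 0, 0, 0],
  ],
  grip_force=15,
)

```text
time: 4.78
position: [0.5622, -0.0529, 0.0302]
tool_rot: [0.037, -3.137, -0.001]
ft_force: [0.1, -0.3, 0.3]
grip_width: 0.555
grip_force: 0.0
```

Request:
jog_arm(
  commands=[
    [0.25, 0, 0, 0, 0, 0, 0],
    [0.25, 0, 0, 0, 0, 0, 0],
    [0.25, 0, 0, 0, 0, 0, 0],
    [0.2, 0, 0, 0, 0, 0, 0],
    [0.2, 0, 0, 0, 0, 0, 0],
  ],
  grip_force=15,
)

```text
time: 5.2
position: [0.5642, -0.0555, 0.034]
tool_rot: [-0.032, 3.14, 0.0]
ft_force: [0.2, 0.1, 0.3]
grip_width: 0.269
grip_force: 0.7
```

Request:
jog_arm(
  commands=[
    [0.2, 0, 0, 0, 0, 0, 0],
    [0.2, 0, 0, 0, 0, 0, 0],
    [0.2, 0, 0, 0, 0, 0, 0],
    [0.2, 0, 0, 0, 0, 0, 0],
    [0.2, 0, 0, 0, 0, 0, 0],
  ],
)

```text
time: 5.62
position: [0.5642, -0.0555, 0.0339]
tool_rot: [-0.032, 3.14, 0.001]
ft_force: [-0.5, 1.7, 5.9]
grip_width: 0.26
grip_force: 15.0
```

Request:
jog_arm(
  commands=[
    [0.2, 0.001, 0.02, 0.001, 0, 0, 0.05],
    [0.2, 0.002, 0.042, 0.0014, 0, 0, 0.1],
    [0.2, 0.0035, 0.064, 0.0014, 0, 0, 0.15],
    [0.2, 0.0045, 0.085, 0.0014, 0, 0, 0.2],
    [0.2, 0.0055, 0.107, 0.0014, 0, 0, 0.24],
  ],
)

```text
time: 6.03
position: [0.5666, -0.0005, 0.0339]
tool_rot: [-0.235, 3.132, 0.0]
ft_force: [-0.1, -2.1, 2.9]
grip_width: 0.258
grip_force: 15.0
```

Request:
jog_arm(
  commands=[
    [0.2, 0.001, 0.022, 0, 0, 0, 0],
    [0.2, 0.0022, 0.044, 0, 0, 0, 0],
    [0.2, 0.0033, 0.066, 0, 0, 0, 0],
    [0.2, 0.0045, 0.088, 0, 0, 0, 0],
    [0.2, 0.0055, 0.106, 0, 0, 0, 0],
  ],
)

```text
time: 6.45
position: [0.5693, 0.0525, 0.0339]
tool_rot: [-0.23, 3.133, 0.0]
ft_force: [0.7, -0.8, 4.0]
grip_width: 0.259
grip_force: 15.0
```

Request:
jog_arm(
  commands=[
    [0.2, 0, 0, 0, 0, 0, 0],
    [0.2, 0, 0, 0, 0, 0, 0],
    [0.2, 0, 0, 0, 0, 0, 0],
    [0.2, 0, 0, 0, 0, 0, 0],
    [0.2, 0, 0, 0, 0, 0, 0],
  ],
)

```text
time: 6.87
position: [0.5693, 0.0506, 0.0339]
tool_rot: [-0.228, 3.133, 0.001]
ft_force: [0.1, 1.0, 5.3]
grip_width: 0.258
grip_force: 15.0
```

Request:
jog_arm(
  commands=[
    [0.2, 0.004, 0.0006, 0.001, 0, 0, 0],
    [0.2, 0.008, 0.0012, 0.001, 0, 0, 0],
    [0.2, 0.012, 0.0018, 0.001, 0, 0, 0],
    [0.2, 0.0158, 0.0023, 0.001, 0, 0, 0],
    [0.2, 0.0158, 0.0023, 0.001, 0, 0, 0],
  ],
)

```text
time: 7.28
position: [0.5774, 0.0516, 0.034]
tool_rot: [-0.229, 3.133, -0.001]
ft_force: [0.3, -0.5, 1.7]
grip_width: 0.26
grip_force: 15.0
```

Request:
jog_arm(
  commands=[
    [0.2, 0.001, 0.00015, 0, 0, 0, 0],
    [0.2, 0.002, 0.0003, 0, 0, 0, 0],
    [0.2, 0.002, 0.0003, 0, 0, 0, 0],
    [0.2, 0.002, 0.0003, 0, 0, 0, 0],
    [0.2, 0.002, 0.0003, 0, 0, 0, 0],
  ],
)

```text
time: 7.7
position: [0.5778, 0.0522, 0.0339]
tool_rot: [0.229, -3.133, -0.0]
ft_force: [0.4, -0.2, -0.4]
grip_width: 0.259
grip_force: 15.0
```

Request:
jog_arm(
  commands=[
    [0.2, 0.001, 0.00015, 0, 0, 0, 0],
    [0.2, 0.002, 0.0003, 0, 0, 0, 0],
    [0.2, 0.002, 0.0003, 0, 0, 0, 0],
    [0.2, 0.002, 0.0003, 0, 0, 0, 0],
    [0.2, 0.002, 0.0003, 0, 0, 0, 0],
  ],
)

```text
time: 8.12
position: [0.5789, 0.0524, 0.0341]
tool_rot: [0.229, -3.133, -0.0]
ft_force: [0.4, -0.5, -0.6]
grip_width: 0.259
grip_force: 15.0
```

Request:
jog_arm(
  commands=[
    [0.2, 0.001, 0.00015, -0.0004, 0, 0, 0],
    [0.2, 0.002, 0.0003, -0.0004, 0, 0, 0],
    [0.2, 0.002, 0.0003, -0.0004, 0, 0, 0],
    [0.2, 0.002, 0.0003, -0.0004, 0, 0, 0],
    [0.2, 0.002, 0.0003, -0.0004, 0, 0, 0],
  ],
)

```text
time: 8.53
position: [0.5796, 0.0524, 0.034]
tool_rot: [0.229, -3.132, -0.0]
ft_force: [-1.4, -0.6, 0.1]
grip_width: 0.259
grip_force: 15.0
```

Request:
jog_arm(
  commands=[
    [0.2, 0.001, 0.00015, 0, 0, 0, 0],
    [0.2, 0.001, 0.00015, 0, 0, 0, 0],
    [0.2, 0.001, 0.00015, 0, 0, 0, 0],
    [0.2, 0.001, 0.00015, 0, 0, 0, 0],
    [0.2, 0.001, 0.00015, 0, 0, 0, 0],
  ],
)

```text
time: 8.95
position: [0.5796, 0.0524, 0.034]
tool_rot: [0.229, -3.131, -0.0]
ft_force: [-5.3, -0.9, 3.5]
grip_width: 0.261
grip_force: 15.0
```

Request:
jog_arm(
  commands=[
    [0.2, 0.001, 0.00015, 0, 0, 0, 0],
    [0.2, 0.001, 0.00015, 0, 0, 0, 0],
    [0.2, 0.001, 0.00015, 0, 0, 0, 0],
    [0.2, 0.001, 0.00015, 0, 0, 0, 0],
    [0.2, 0.001, 0.00015, 0, 0, 0, 0],
  ],
)

```text
time: 9.37
position: [0.5797, 0.0524, 0.034]
tool_rot: [0.229, -3.13, -0.0]
ft_force: [-6.0, -0.8, 4.7]
grip_width: 0.257
grip_force: 15.0
```

Request:
jog_arm(
  commands=[
    [0.2, -0.0014, 0.004, 0.0004, 0, 0, 0],
    [0.2, -0.002, 0.008, 0.0004, 0, 0, 0],
    [0.2, -0.0026, 0.012, 0.0004, 0, 0, 0],
    [0.2, -0.0032, 0.016, 0.0004, 0, 0, 0],
    [0.2, -0.0036, 0.0195, 0.0004, 0, 0, 0],
  ],
)

```text
time: 9.78
position: [0.5784, 0.0613, 0.0341]
tool_rot: [0.228, -3.131, 0.002]
ft_force: [-5.6, -3.6, 2.1]
grip_width: 0.259
grip_force: 15.0
```

Request:
jog_arm(
  commands=[
    [0.2, -0.00015, 0.001, 0, 0, 0, 0],
    [0.2, -0.00015, 0.001, 0, 0, 0, 0],
    [0.2, -0.00015, 0.001, 0, 0, 0, 0],
    [0.2, -0.00015, 0.001, 0, 0, 0, 0],
    [0.2, -0.00015, 0.001, 0, 0, 0, 0],
  ],
)

```text
time: 10.2
position: [0.5783, 0.0621, 0.0341]
tool_rot: [0.228, -3.131, 0.001]
ft_force: [-4.7, -2.4, 2.1]
grip_width: 0.26
grip_force: 15.0
```

Request:
jog_arm(
  commands=[
    [0.2, -0.00015, 0.001, 0, 0, 0, 0],
    [0.2, -0.00015, 0.001, 0, 0, 0, 0],
    [0.2, -0.00015, 0.001, 0, 0, 0, 0],
    [0.2, -0.00015, 0.001, 0, 0, 0, 0],
    [0.2, -0.00015, 0.001, 0, 0, 0, 0],
  ],
)

```text
time: 10.62
position: [0.5782, 0.0623, 0.0341]
tool_rot: [0.228, -3.131, 0.002]
ft_force: [-5.0, -3.0, 3.6]
grip_width: 0.258
grip_force: 15.0
```

Request:
jog_arm(
  commands=[
    [0.2, -0.0002, 0.001, 0, 0, 0, 0],
    [0.2, -0.0003, 0.002, 0, 0, 0, 0],
    [0.2, -0.0003, 0.002, 0, 0, 0, 0],
    [0.2, -0.0003, 0.002, 0, 0, 0, 0],
    [0.2, -0.0003, 0.002, 0, 0, 0, 0],
  ],
)

```text
time: 11.03
position: [0.5781, 0.0633, 0.0341]
tool_rot: [0.228, -3.131, 0.002]
ft_force: [-4.7, -3.9, 2.8]
grip_width: 0.261
grip_force: 15.0
```

Request:
jog_arm(
  commands=[
    [0.2, -0.0002, 0.001, 0, 0, 0, 0],
    [0.2, -0.0002, 0.001, 0, 0, 0, 0],
    [0.2, -0.0002, 0.001, 0, 0, 0, 0],
    [0.2, -0.0002, 0.001, 0, 0, 0, 0],
    [0.2, -0.0002, 0.001, 0, 0, 0, 0],
  ],
)

```text
time: 11.45
position: [0.578, 0.0638, 0.0341]
tool_rot: [0.228, -3.131, 0.002]
ft_force: [-4.5, -2.5, 1.5]
grip_width: 0.259
grip_force: 15.0
```

Request:
jog_arm(
  commands=[
    [0.2, -0.0002, 0.001, 0, 0, 0, 0],
    [0.2, -0.0002, 0.001, 0, 0, 0, 0],
    [0.2, -0.0002, 0.001, 0, 0, 0, 0],
    [0.2, -0.0002, 0.001, 0, 0, 0, 0],
    [0.2, -0.0002, 0.001, 0, 0, 0, 0],
  ],
)

```text
time: 11.87
position: [0.578, 0.0643, 0.0341]
tool_rot: [0.228, -3.131, 0.002]
ft_force: [-4.3, -2.1, 3.6]
grip_width: 0.257
grip_force: 15.0
```

Request:
jog_arm(
  commands=[
    [0.2, -0.0002, 0.001, 0, 0, 0, 0],
    [0.2, -0.0002, 0.001, 0, 0, 0, 0],
    [0.2, -0.0002, 0.001, 0, 0, 0, 0],
    [0.2, -0.0002, 0.001, 0, 0, 0, 0],
    [0.2, -0.0002, 0.001, 0, 0, 0, 0],
  ],
)

```text
time: 12.28
position: [0.5779, 0.0648, 0.0341]
tool_rot: [0.228, -3.132, 0.002]
ft_force: [-4.3, -2.0, 2.2]
grip_width: 0.261
grip_force: 15.0
```

Request:
jog_arm(
  commands=[
    [0.2, -0.0002, 0.001, 0, 0, 0, 0],
    [0.2, -0.0002, 0.001, 0, 0, 0, 0],
    [0.2, -0.0002, 0.001, 0, 0, 0, 0],
    [0.2, -0.0002, 0.001, 0, 0, 0, 0],
    [0.2, -0.0002, 0.001, 0, 0, 0, 0],
  ],
)

```text
time: 12.7
position: [0.5778, 0.065, 0.0341]
tool_rot: [0.228, -3.132, 0.002]
ft_force: [-4.6, -4.3, 1.6]
grip_width: 0.257
grip_force: 15.0
```

Request:
jog_arm(
  commands=[
    [0.2, -0.0002, 0.001, 0, 0, 0, 0],
    [0.2, -0.0002, 0.001, 0, 0, 0, 0],
    [0.2, -0.0002, 0.001, 0, 0, 0, 0],
    [0.2, -0.0002, 0.001, 0, 0, 0, 0],
    [0.2, -0.0002, 0.001, 0, 0, 0, 0],
  ],
)

```text
time: 13.12
position: [0.5778, 0.065, 0.0341]
tool_rot: [0.227, -3.132, 0.003]
ft_force: [-3.8, -4.3, 3.3]
grip_width: 0.258
grip_force: 15.0
```

Request:
jog_arm(
  commands=[
    [0.2, 0.0004, 0.001, 0, 0, 0, 0],
    [0.2, 0.0004, 0.001, 0, 0, 0, 0],
    [0.2, 0.0004, 0.001, 0, 0, 0, 0],
    [0.2, 0.0004, 0.001, 0, 0, 0, 0],
    [0.2, 0.0004, 0.001, 0, 0, 0, 0],
  ],
)

```text
time: 13.53
position: [0.5778, 0.065, 0.0341]
tool_rot: [0.227, -3.131, 0.004]
ft_force: [-5.2, -4.0, 2.4]
grip_width: 0.257
grip_force: 15.0
```

Request:
jog_arm(
  commands=[
    [0.2, 0, 0, 0, 0, 0, 0],
    [0.2, 0, 0, 0, 0, 0, 0],
    [0.2, 0, 0, 0, 0, 0, 0],
    [0.2, 0, 0, 0, 0, 0, 0],
    [0.2, 0, 0, 0, 0, 0, 0],
  ],
)

```text
time: 13.95
position: [0.5778, 0.065, 0.0341]
tool_rot: [0.227, -3.131, 0.004]
ft_force: [-4.9, -4.8, 3.1]
grip_width: 0.255
grip_force: 15.0
```

Request:
jog_arm(
  commands=[
    [0.2, -0.0002, 0.0016, 0, 0, 0, 0],
    [0.2, -0.0002, 0.0016, 0, 0, 0, 0],
    [0.2, -0.0002, 0.0016, 0, 0, 0, 0],
    [0.2, -0.0002, 0.0016, 0, 0, 0, 0],
    [0.2, -0.0002, 0.0016, 0, 0, 0, 0],
  ],
)

```text
time: 14.37
position: [0.5778, 0.0651, 0.0341]
tool_rot: [0.226, -3.131, 0.005]
ft_force: [-5.5, -6.1, 3.3]
grip_width: 0.261
grip_force: 15.0
```

Request:
jog_arm(
  commands=[
    [0.2, 0, 0, 0, 0, 0, 0],
    [0.2, 0, 0, 0, 0, 0, 0],
    [0.2, 0, 0, 0, 0, 0, 0],
    [0.2, 0, 0, 0, 0, 0, 0],
    [0.2, 0, 0, 0, 0, 0, 0],
  ],
)

```text
time: 14.78
position: [0.5779, 0.0651, 0.0341]
tool_rot: [0.226, -3.132, 0.005]
ft_force: [-4.9, -5.8, 1.9]
grip_width: 0.255
grip_force: 15.0
```

Request:
jog_arm(
  commands=[
    [0.2, 0, 0, 0, 0, 0, 0],
    [0.2, 0, 0, 0, 0, 0, 0],
    [0.2, 0, 0, 0, 0, 0, 0],
    [0.2, 0, 0, 0, 0, 0, 0],
    [0.2, 0, 0, 0, 0, 0, 0],
  ],
)

```text
time: 15.2
position: [0.5779, 0.0651, 0.0341]
tool_rot: [0.226, -3.131, 0.005]
ft_force: [-5.5, -6.4, 2.7]
grip_width: 0.26
grip_force: 15.0
```

Request:
jog_arm(
  commands=[
    [0.46, 0, 0, 0, 0, 0, 0],
    [0.46, 0, 0, 0, 0, 0, 0],
    [0.46, 0, 0, 0, 0, 0, 0],
    [0.46, 0, 0, 0, 0, 0, 0],
    [0.46, 0, 0, 0, 0, 0, 0],
  ],
)

```text
time: 15.62
position: [0.5792, 0.069, 0.0346]
tool_rot: [-0.23, 3.132, 0.001]
ft_force: [0.1, -1.0, 0.3]
grip_width: 0.443
grip_force: 0.0
```

Request:
jog_arm(
  commands=[
    [0.46, 0, 0, 0.04, 0, 0, 0],
    [0.46, 0, 0, 0.1, 0, 0, 0],
    [0.46, 0, 0, 0.17, 0, 0, 0],
    [0.46, -0.038, 0.05, 0.17, 0, 0, 0],
    [0.46, -0.0756, 0.1008, 0.17, 0, 0, 0],
  ],
  grip_force=5,
)

```text
time: 16.03
position: [0.5434, 0.1179, 0.1224]
tool_rot: [-0.222, 3.127, 0.002]
ft_force: [-0.2, 1.6, -0.9]
grip_width: 0.463
grip_force: 0.0
```

Request:
jog_arm(
  commands=[
    [0.46, 0, 0, 0, 0, 0, 0],
    [0.46, 0, 0, 0, 0, 0, 0],
    [0.46, 0, 0, 0, 0, 0, 0],
    [0.46, 0, 0, 0, 0, 0, 0],
    [0.46, 0, 0, 0, 0, 0, 0],
  ],
)

```text
time: 16.45
position: [0.5413, 0.1174, 0.1191]
tool_rot: [-0.226, 3.133, -0.001]
ft_force: [0.7, -0.7, -0.3]
grip_width: 0.465
grip_force: 0.0
```

Run:
```python
from w import *
from bench import ctrl
s=ctrl.get_state();i=ctrl.get_image("wrist");print(s["time"],s["position"],s["tool_rot"],s["ft_force"])
F=[.5986,.0331,.147];im=i["frame"][:,:,::-1].copy();P=(s["position"],s["tool_rot"])
pts=[(-.057,.0937-.009,.07),(-.057,.0937+.009,.07),(-.032,.0847,.028),(-.032,-.0153,.028),(-.016,.0347,.058)]
print(wproj(*P,pose(F,pts)).round().tolist())
cv2.imwrite("pics/w3.png",im)
```

```text
16.45 [0.54128101 0.11736114 0.11909932] [-2.26106200e-01  3.13337502e+00 -8.20715768e-04] [ 0.68241149 -0.67705934 -0.2965666 ]
[[304.0, 241.0], [335.0, 241.0], [307.0, 261.0], [174.0, 260.0], [230.0, 297.0]]
```

View pics/w3.png

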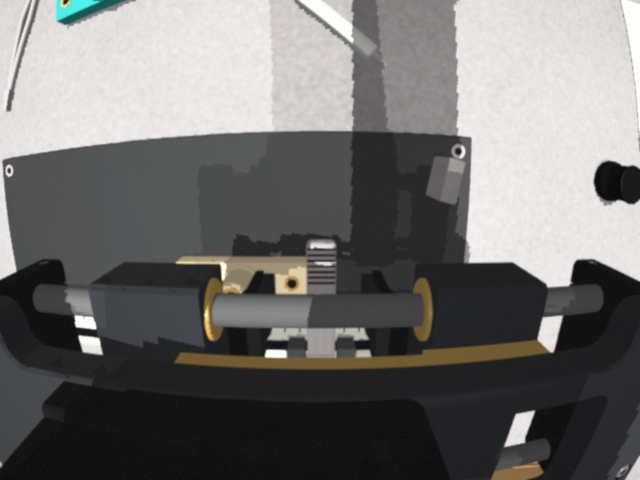

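The bar end at (306–335, 240) matches the prediction, centred between the fingers. The valve lies against the fence and stop, with its edge from (177,261) to (306,257).

Request:
jog_arm(
  commands=[
    [0.46, 0, 0.003, -0.05, 0, 0, 0],
    [0.46, 0, 0.003, -0.1, 0, 0, 0],
    [0.46, 0, 0.003, -0.148, 0, 0, 0],
    [0.46, 0, 0.003, -0.148, 0, 0, 0],
    [0.46, 0, 0.003, -0.148, 0, 0, 0],
  ],
)

```text
time: 16.92
position: [0.5399, 0.1191, 0.0443]
tool_rot: [0.227, -3.13, 0.002]
ft_force: [0.3, 0.5, 0.1]
grip_width: 0.457
grip_force: 0.0
```

Request:
jog_arm(
  commands=[
    [0.15, 0, 0, 0, 0, 0, 0],
    [0.15, 0, 0, 0, 0, 0, 0],
    [0.15, 0, 0, 0, 0, 0, 0],
    [0.15, 0, 0, 0, 0, 0, 0],
    [0.15, 0, 0, 0, 0, 0, 0],
  ],
  grip_force=5,
)

```text
time: 17.33
position: [0.5417, 0.1193, 0.0464]
tool_rot: [-0.228, 3.131, -0.001]
ft_force: [0.3, -1.0, 3.1]
grip_width: 0.206
grip_force: 5.0
```

Request:
jog_arm(
  commands=[
    [0.15, 0, 0, 0, 0, 0, 0],
    [0.15, 0, 0, 0, 0, 0, 0],
    [0.15, 0, 0, 0, 0, 0, 0],
    [0.15, 0, 0, 0, 0, 0, 0],
    [0.15, 0, 0, 0, 0, 0, 0],
  ],
)

```text
time: 17.75
position: [0.5416, 0.1193, 0.0457]
tool_rot: [-0.228, 3.132, -0.001]
ft_force: [2.7, -4.4, 3.8]
grip_width: 0.206
grip_force: 5.0
```

Request:
jog_arm(
  commands=[
    [0.15, 0.002, -0.0007, 0.0236, 0, 0, 0],
    [0.15, 0.0081, 0.0002, 0.0466, 0, 0, 0],
    [0.15, 0.018, 0.0017, 0.068, 0, 0, 0],
    [0.15, 0.0315, 0.0037, 0.0874, 0, 0, 0],
    [0.15, 0.0481, 0.0061, 0.1042, 0, 0, 0],
  ],
)

```text
time: 18.17
position: [0.5637, 0.1226, 0.0981]
tool_rot: [0.229, -3.13, 0.001]
ft_force: [-1.3, -4.8, -1.7]
grip_width: 0.209
grip_force: 5.0
```

Request:
jog_arm(
  commands=[
    [0.15, 0.0192, 0.0028, 0.0136, 0, 0, 0],
    [0.15, 0.0404, 0.006, 0.0236, 0, 0, 0],
    [0.15, 0.0631, 0.0093, 0.0298, 0, 0, 0],
    [0.15, 0.0864, 0.0128, 0.0318, 0, 0, 0],
    [0.15, 0.1098, 0.0163, 0.0298, 0, 0, 0],
  ],
)

```text
time: 18.58
position: [0.6201, 0.131, 0.1139]
tool_rot: [0.229, -3.133, 0.0]
ft_force: [-2.8, -4.1, 2.2]
grip_width: 0.206
grip_force: 5.0
```

Request:
jog_arm(
  commands=[
    [0.15, 0.0115, 0.0017, -0.0026, 0, 0, 0],
    [0.15, 0.0115, 0.0017, -0.0026, 0, 0, 0],
    [0.15, 0.0115, 0.0017, -0.0026, 0, 0, 0],
    [0.15, 0.0115, 0.0017, -0.0026, 0, 0, 0],
    [0.15, 0.0115, 0.0017, -0.0026, 0, 0, 0],
  ],
)

```text
time: 19.0
position: [0.6262, 0.1319, 0.112]
tool_rot: [-0.229, 3.131, 0.0]
ft_force: [3.0, -5.0, 4.7]
grip_width: 0.205
grip_force: 5.0
```

Arm raised with the grip held. Next I release it, rise and back off, then check.

Request:
jog_arm(
  commands=[
    [0.46, 0, 0, 0, 0, 0, 0],
    [0.46, 0, 0, 0, 0, 0, 0],
    [0.46, 0, 0, 0, 0, 0, 0],
    [0.46, 0, 0, 0, 0, 0, 0],
    [0.46, 0, 0, 0, 0, 0, 0],
  ],
)

```text
time: 19.42
position: [0.6246, 0.1332, 0.1105]
tool_rot: [0.231, -3.132, -0.001]
ft_force: [-0.7, 0.5, 0.0]
grip_width: 0.432
grip_force: 0.0
```

Request:
jog_arm(
  commands=[
    [0.46, 0, 0, 0.05, 0, 0, 0],
    [0.46, 0, 0, 0.11, 0, 0, 0],
    [0.46, 0, 0, 0.18, 0, 0, 0],
    [0.46, 0, 0, 0.25, 0, 0, 0],
    [0.46, -0.05, 0, 0.3, 0, 0, 0],
  ],
)

```text
time: 19.83
position: [0.6032, 0.1322, 0.2633]
tool_rot: [-0.227, 3.129, -0.0]
ft_force: [-0.4, 0.6, 1.3]
grip_width: 0.458
grip_force: 0.0
```

Request:
jog_arm(
  commands=[
    [0.46, -0.05, 0.05, 0, 0, 0, 0],
    [0.46, -0.08, 0.11, 0, 0, 0, 0],
    [0.46, -0.1, 0.18, 0, 0, 0, 0],
    [0.46, -0.1, 0.25, 0, 0, 0, 0],
    [0.46, -0.1, 0.3, 0, 0, 0, 0],
  ],
)

```text
time: 20.25
position: [0.5483, 0.2867, 0.2612]
tool_rot: [0.236, -3.132, -0.005]
ft_force: [0.0, 0.6, -0.8]
grip_width: 0.458
grip_force: 0.0
```

Request:
jog_arm(
  commands=[
    [0.46, 0, 0.08, 0, 0, 0, 0],
    [0.46, 0, 0.16, 0, 0, 0, 0],
    [0.46, 0, 0.24, 0, 0, 0, 0],
    [0.46, 0, 0.24, 0, 0, 0, 0],
    [0.46, 0, 0.24, 0, 0, 0, 0],
  ],
)

```text
time: 20.67
position: [0.548, 0.406, 0.2593]
tool_rot: [0.239, -3.13, -0.0]
ft_force: [0.8, -0.4, -0.4]
grip_width: 0.46
grip_force: 0.0
```

Run:
```python
from bench import ctrl
import cv2,numpy as np
s=ctrl.get_state();print(s["time"],s["position"],s["ft_force"])
a=ctrl.get_image("top")["frame"][140:245,212:396,::-1];b=ctrl.get_image("scene")["frame"][235:355,215:385,::-1]
r=lambda m,w:cv2.resize(m,(w,int(m.shape[0]*w/m.shape[1])),interpolation=cv2.INTER_CUBIC)
cv2.imwrite("pics/end.png",r(a,791));cv2.imwrite("pics/end2.png",r(b,765))
```

```text
20.6667 [0.54804784 0.40601074 0.25928376] [ 0.7619428  -0.41169973 -0.38160552]
```

View pics/end.png

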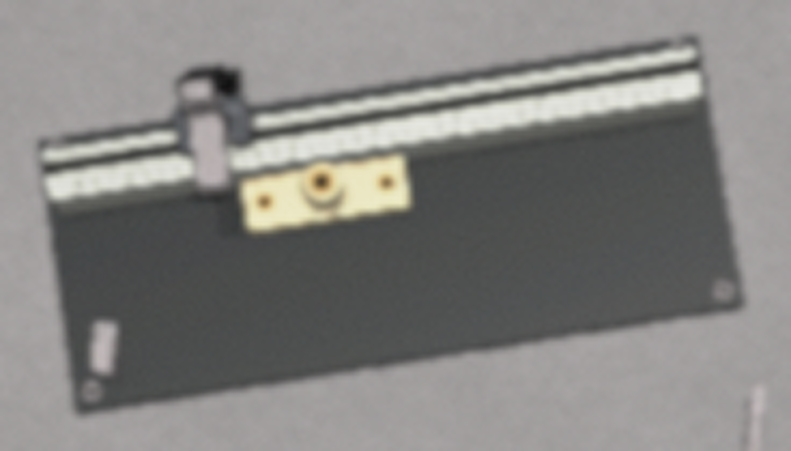

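View pics/end2.png

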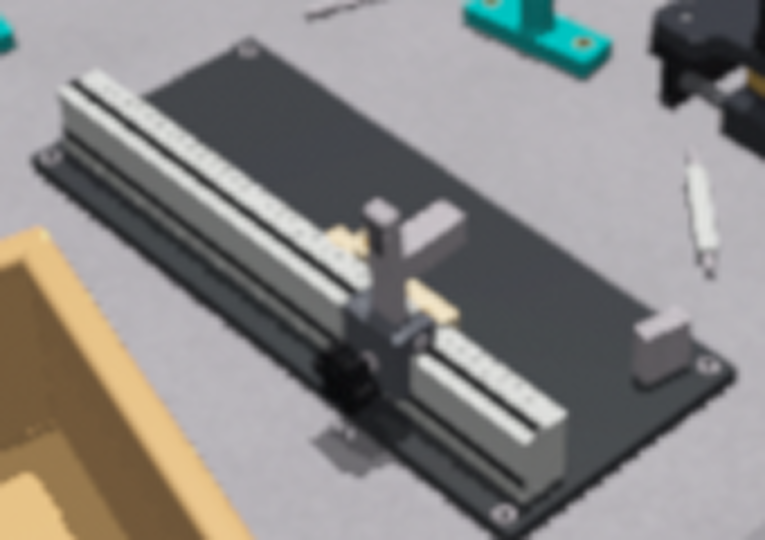

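The top view shows the valve flush with the fence: its front edge, (247,232) to (411,207), is parallel to it. The arm's end at scene crop (380,205) reads only about upright (~1.6 rad), so I'll push it further back with closed fingertips from the robot side, above the tongue.

Request:
jog_arm(
  commands=[
    [0, 0.01, -0.075, 0, 0, 0, 0],
    [0, 0.02, -0.15, 0, 0, 0, 0],
    [0, 0.03, -0.225, 0, 0, 0, 0],
    [0, 0.04, -0.3, 0, 0, 0, 0],
    [0, 0.054, -0.375, 0, 0, 0, 0],
  ],
)

```text
time: 21.18
position: [0.5774, 0.2107, 0.2617]
tool_rot: [-0.225, 3.133, 0.001]
ft_force: [0.8, -1.0, -0.3]
grip_width: 0.167
grip_force: 0.0
```

Request:
jog_arm(
  commands=[
    [0, 0, -0.075, 0, 0, 0, 0],
    [0, 0, -0.15, 0, 0, 0, 0],
    [0, 0, -0.188, 0, 0, 0, 0],
    [0, 0, -0.188, 0, 0, 0, 0],
    [0, 0, -0.188, 0, 0, 0, 0],
  ],
)

```text
time: 21.6
position: [0.5775, 0.1172, 0.2618]
tool_rot: [-0.219, 3.133, 0.001]
ft_force: [0.7, 0.9, -0.5]
grip_width: 0.004
grip_force: 0.0
```

Request:
jog_arm(
  commands=[
    [0, -0.007, 0.014, -0.06, 0, 0, 0],
    [0, -0.007, 0.014, -0.13, 0, 0, 0],
    [0, -0.007, 0.014, -0.2, 0, 0, 0],
    [0, -0.007, 0.014, -0.25, 0, 0, 0],
    [0, -0.007, 0.014, -0.267, 0, 0, 0],
  ],
)

```text
time: 22.02
position: [0.5706, 0.1282, 0.123]
tool_rot: [0.231, -3.126, 0.001]
ft_force: [-1.6, -0.2, -0.6]
grip_width: 0.004
grip_force: 0.0
```

Request:
jog_arm(
  commands=[
    [0, 0, 0, 0, 0, 0, 0],
    [0, 0.01, 0.0015, 0, 0, 0, 0],
    [0, 0.02, 0.003, 0, 0, 0, 0],
    [0, 0.03, 0.0045, 0, 0, 0, 0],
    [0, 0.04, 0.006, 0, 0, 0, 0],
  ],
)

```text
time: 22.43
position: [0.5958, 0.1311, 0.1294]
tool_rot: [-0.229, 3.13, 0.001]
ft_force: [1.1, 0.8, -0.0]
grip_width: 0.003
grip_force: 0.0
```

Request:
jog_arm(
  commands=[
    [0, 0.01, 0.0015, 0, 0, 0, 0],
    [0, 0.02, 0.003, 0, 0, 0, 0],
    [0, 0.028, 0.004, 0, 0, 0, 0],
    [0, 0.034, 0.005, 0, 0, 0, 0],
    [0, 0.034, 0.005, 0, 0, 0, 0],
  ],
)

```text
time: 22.85
position: [0.6114, 0.1332, 0.1272]
tool_rot: [0.229, -3.133, 0.0]
ft_force: [-0.8, 0.0, -0.2]
grip_width: 0.009
grip_force: 0.2
```

Request:
jog_arm(
  commands=[
    [0, 0.003, 0.0005, 0, 0, 0, 0],
    [0, 0.006, 0.001, 0, 0, 0, 0],
    [0, 0.006, 0.001, 0, 0, 0, 0],
    [0, 0.006, 0.001, 0, 0, 0, 0],
    [0, 0.006, 0.001, 0, 0, 0, 0],
  ],
)

```text
time: 23.27
position: [0.6139, 0.1336, 0.1275]
tool_rot: [-0.229, 3.133, 0.0]
ft_force: [-0.6, 0.0, -0.0]
grip_width: 0.005
grip_force: 0.4
```

Run:
```python
from bench import ctrl
import numpy as np
print(np.mean([ctrl.get_state()["ft_force"]],axis=0))
```

```text
[-0.6067103   0.04207416 -0.01764656]
```

Request:
jog_arm(
  commands=[
    [0, -0.02, -0.003, 0, 0, 0, 0],
    [0, -0.03, -0.0045, 0.04, 0, 0, 0],
    [0, -0.03, -0.0045, 0.11, 0, 0, 0],
    [0, -0.03, -0.0045, 0.18, 0, 0, 0],
    [0, -0.03, -0.0045, 0.25, 0, 0, 0],
  ],
)

```text
time: 23.68
position: [0.599, 0.1313, 0.2542]
tool_rot: [-0.229, 3.132, 0.0]
ft_force: [1.2, 0.1, 0.2]
grip_width: 0.008
grip_force: 0.0
```

Request:
jog_arm(
  commands=[
    [0, -0.05, 0.06, 0, 0, 0, 0],
    [0, -0.08, 0.13, 0, 0, 0, 0],
    [0, -0.08, 0.2, 0, 0, 0, 0],
    [0, -0.08, 0.27, 0, 0, 0, 0],
    [0, -0.08, 0.35, 0, 0, 0, 0],
  ],
)

```text
time: 24.1
position: [0.5594, 0.307, 0.2537]
tool_rot: [-0.226, 3.131, 0.001]
ft_force: [0.8, 0.2, -0.1]
grip_width: 0.006
grip_force: 0.0
```

Request:
jog_arm(
  commands=[
    [0, 0, 0.07, 0, 0, 0, 0],
    [0, 0, 0.14, 0, 0, 0, 0],
    [0, 0, 0.19, 0, 0, 0, 0],
    [0, 0, 0.19, 0, 0, 0, 0],
    [0, 0, 0.19, 0, 0, 0, 0],
  ],
)

```text
time: 24.52
position: [0.5582, 0.4036, 0.2519]
tool_rot: [0.235, -3.133, -0.0]
ft_force: [0.2, -0.2, 0.5]
grip_width: 0.001
grip_force: 0.0
```

Run:
```python
from bench import ctrl
import cv2,numpy as np
s=ctrl.get_state();print(s["time"],s["position"],s["ft_force"])
T=ctrl.get_image("top")["frame"][:,:,::-1]
cv2.imwrite("pics/top9.png",T)
a=cv2.imread("pics/top0.png");e=cv2.imread("pics/end.png");e=cv2.resize(e,(184,105),interpolation=cv2.INTER_AREA)
# column through the tongue (crop x~209/4.3=49), rows 35..50 ; saturation/brightness
for n,m in(("start",a[140:245,212:396]),("upright",e),("now",T[140:245,212:396])):
    print(n,m[14:52,47:51].mean((1,2)).round().astype(int).tolist())
def valve(m):
    hsv=cv2.cvtColor(np.ascontiguousarray(m),cv2.COLOR_BGR2HSV);k=((hsv[...,1]>60)&(hsv[...,2]>150)).astype(np.uint8)
    return cv2.minAreaRect(np.argwhere(k)[:,::-1].astype(np.float32))
print(valve(e[30:60,50:110]),valve(T[170:200,262:322]))
```

```text
24.5167 [0.55817527 0.40358867 0.2518949 ] [ 0.18491794 -0.22658173  0.4576116 ]
start [130, 109, 94, 92, 93, 92, 92, 87, 86, 100, 124, 142, 148, 150, 151, 154, 156, 156, 156, 155, 155, 156, 156, 157, 158, 148, 117, 91, 82, 72, 59, 55, 59, 63, 64, 64, 63, 64]
upright [143, 107, 63, 52, 76, 103, 119, 125, 120, 105, 90, 92, 119, 152, 170, 176, 177, 176, 176, 177, 177, 177, 178, 178, 179, 180, 180, 179, 165, 128, 89, 63, 54, 63, 70, 70, 71, 71]
now [130, 108, 97, 94, 96, 100, 111, 132, 152, 160, 161, 160, 159, 160, 161, 162, 164, 167, 168, 168, 166, 156, 133, 119, 119, 118, 103, 91, 91, 89, 76, 66, 67, 70, 70, 71, 72, 72]
((24.966821670532227, 14.002212524414062), (12.239496231079102, 34.257286071777344), 86.18592071533203) ((24.644670486450195, 14.025381088256836), (12.25449275970459, 34.91105270385742), 85.91438293457031)
```

The tongue edge has moved from row 43 to row 36, so the arm is now at about 1.9 rad, well past upright. The valve is unmoved, so I hand in.

```bash
python3 -c "
from bench import ctrl
print(ctrl.close_job())"
```

```text
the job is handed in; nothing more can be done
None
```

The job is handed in. I slid the valve body home and held it for over 0.5 s at about 5–6 N on the fence and the stop, then released it flush with the fence. The stop is back up at about 1.9 rad (estimated from the top camera), and the last check images showed the valve body had not moved.

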